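# Clamp a pump vane in the bench micrometer by its ratchet

### The job

Measure the graphite pump vane in the bench micrometer: lay it flat on the micrometer's steel table with one end straight in under the spindle, push it gently up against the back stop until you feel it fully home, and let go of it. Then turn the small ratchet knob on top (not the thimble below it, which would crush the brittle graphite) to bring the spindle down on the vane until the ratchet slips by two or three clicks, and leave the vane clamped for the reading. Do not disturb the pump cover, the bottle and the bowl.

Things in the scene. Friction and masses are not known exactly. Their poses are not given: they have to be found in the camera images.
- vane_center (a point): centre of the pump vane, a loose dark flat graphite plate 110 mm long (its x), 42 mm wide (its y), 6 mm thick (its z), about 50 g, lying flat on the bench; both ends are alike
- stand: bench micrometer, a heavy grey stand that does not move. Origin on the bench top, under the vertical spindle axis; x points from its open mouth (about towards the robot) to its column at the back, z up. Base 104 mm wide, from x = -60 to +105 mm, 22 mm high. Overarm above the table, 80 to 102 mm high, 32 mm wide, reaching from x = -16 mm back to the column (28 mm thick, at x = 64 mm, 120 mm high)
- anvil: the stand's flat steel table (same origin and axes as the stand): top 48 mm above the bench, from x = -60 mm (front edge) to +28 mm, 64 mm wide. A vane fully home juts 30 mm out over its front edge, where it can be held from above with the fingers beside it
- stop: back stop (same origin and axes as the stand): a low cross bar on the table, 12 mm high and 50 mm wide, its front face at x = +20 mm
- home (a point): point fixed on the stand where the vane's centre lies when it is flat on the table, square and fully home against the stop: 35 mm in front of the spindle axis, 51 mm above the bench; axes as the stand
- spindle_tip (a point): centre of the lower end face of the spindle, an 8 mm round steel rod over the table. It does not rotate and moves straight down 10 mm for each turn of the thimble; at the start it stands about 10 to 13.5 mm above the table, so 4 to 7.5 mm above a vane that lies there
- spindle: the spindle; origin at its tip
- ratchet_grip (a point): centre of the ratchet knob on the vertical spindle axis, 166 mm above the bench: steel, knurled, 16 mm across, 24 mm tall (from 154 to 178 mm above the bench). It turns in place and does not rise or sink. Turned clockwise seen from above it takes the thimble along and the spindle goes down; turned the other way it raises the spindle
- thimble: the thimble under the ratchet knob, 22 mm across, from 112 to 150 mm above the bench (origin at its lower end); fingers on the knob must stay above 151 mm. It takes 0.02 N m to turn and stays where it is left. The knob slips on it at 0.034 N m, when the spindle bears on the vane with about 9 N; turned by itself it has no such limit and would crush the vane
- ratchet (a joint): how far the ratchet knob has slipped on the thimble, rad, 0 at the start, positive clockwise from above; one click is 0.52 rad (12 a turn). It stays 0 while knob and thimble turn together
- cover: bystander: round aluminium pump end cover, 84 mm across, 22 mm high; origin at the centre of its underside
- bottle: bystander: small amber bottle, 52 mm across, 115 mm high; origin at the centre of its underside
- cup: bystander: steel bowl, 76 mm across, 55 mm high; origin at the centre of its underside
Not all that is in view belongs to the job. There is more than one size of the stand; the one meant has the size given above.

How it is judged:
By the outcome, as a careful person would: the job done as asked, in the order asked, and still so for the second after the job is handed in, with the robot touching nothing.
It also fails if it takes over 72 s, if anything falls off the work surface, if the arm or the gripper's body presses on something with over 40 N, if the wrist force passes 120 N, or if a joint passes its speed limit or range.

### The arm

A 6-joint arm with a two-finger parallel gripper is mounted at the origin on the work surface. World frame = base frame: x ahead of the robot, y to its left, z up, the work surface at z = 0. Lengths are in mm, angles in degrees, forces in N, time in s.
With the tool pointing down it reaches from about 350 to 850 mm from the base axis. Payload 8.1 kg.
Tool frame: the origin (TCP) lies at the very end of the fingers, on their centre line; the grasp point (between the pads) lies 19 mm behind it (tcp_to_grasp is the distance from the TCP to the grasp point, in mm); z points along the fingers, x is the direction in which the jaws open and shut, and the axes are right-handed (so a half turn about z gives the same grasp; the last joint's range is limited). The gripper opens to 85 mm and grips with 20 to 120 N. Pads are 22 mm wide; open, the fingers measure 114 mm over their backs; the gripper's body (76 mm by 85 mm) begins 54 mm behind the grasp point. The pads swing forward as they close: fully open they stand 13 mm farther back than shut.
Start: joints at [-74.794, 7.471, 85.268, -0, 87.261, -4.893], TCP at [206.21, -563.456, 231.292] pointing down, gripper open.
Joint ranges: [-169.43, 169.43], [-51.17, 129.36], [1.28, 143.12], [-76.62, 256.62], [0, 156.53], [-152.29, 152.29]. Speed limits (degrees/s): [136.94, 136.94, 159.86, 180, 180, 180].

### API

Orientations are given as [roll, pitch, yaw] about the fixed x, y, z axes, in that order (R = Rz(yaw) Ry(pitch) Rx(roll)).
In Python, from bench import * gives the robot as it stands. The module is installed in compiled form; this text tells all that it offers.
- The arm moves only by the tool apply_moves, never from a script. Its argument "targets" is text: rows parted by semicolons, each of 7 numbers parted by spaces: the turn, a rotation vector about the tool's x, y, z in rad, then the shift along the tool's x, y, z in cm, then the finger opening in cm, from 0 to 8.54. A call has exactly 5 rows; each row is the pose to reach, as a shift and turn from the pose commanded when the call began, along the tool's axes at that moment; what a row does not reach only later rows make up. A row lasts 1/10 s, in which the tool goes at most 50 mm and 8.59 degrees, less where a joint would pass 70% of its speed; a pose out of reach is approached as far as the arm can. A call with a gripper value outside its range is refused whole. The fingers move at their own pace and stop on an object; "force" is the grip in N (left out, the last holds). Time passes only in rows, so rows that repeat a pose let the fingers close, or fill a call up. It gives the time, the measured TCP pose, the force and the opening at its end, in the units of the state.
- sense(): the state, without advancing time (a new reading comes with each control period).
- snapshot(name): name is "scene" or "top" or "wrist"; returns the picture (480x640x3 uint8, red, green, blue); there is no depth.
- camera_model(name): a dict with "fx", "fy", "cx", "cy" (pixels), "position" and "attitude" of the camera in the world; the wrist camera has in their place "T_tool_cam" (4x4, takes a point from camera to tool coordinates, whose origin is the TCP and whose axes are the tool frame's). Camera axes: x right, y up, looking along -z (the intrinsics and any distortion apply to the point x, -y, -z); pixel columns grow to the right and rows downward; lengths in mm; the calibration is good to about 2 mm. A picture is of the moment at which its call begins: read the wrist's pose just before it. camera_model takes no time and is no camera call.
- hand_in(): hands the job in, once; it reports no verdict.
Trained networks look in the newest picture that a camera, given by its name, has taken for a name from the list of things; names that differ only in an ending like _2 or _b are one class to them, and where a whole thing is asked for, a point or a joint stands for the part that bears it (a point fixed in the world has none). Each returns a list of dicts, best first, with "confidence" (0 to 1); they miss things now and then, are a little off and sometimes report something else, mostly with a low value. They report only what shows in the picture. A call takes as long as a camera call. They do not tell look-alikes from the thing itself.
- recognise(camera, query): "at" ([row, column] in pixels, amid what is visible of it).
- place_of(camera, query): "at" ([row, column] in pixels: a listed point, or the origin of a listed thing).
The state is a dict: "time": time; "joint_pos": joint angles; "qd": joint speeds; "joint_efforts": joint torques, N m; "tool_pos": TCP position; "tcp_rot": TCP orientation; "ft_force": force on the tool from outside, world axes, zero at the start; "wrist_torque": the same for the moment, N m; "finger_gap": finger opening in mm.
Only numpy, scipy, OpenCV 4.12 (cv2) and the standard library are available. Lean on these libraries where they do the work, as an engineer would, in place of code of your own. Each camera call takes 0.05 s, during which the arm holds its last target. There are 200 camera calls.

## Working session

There is one attempt and no reset: what is moved stays moved. The work goes in short steps, Python scripts to look and compute and a tool call to move; the robot and the scene stay as the last step left them, time stands still between calls to the robot, and variables do not carry over. Pictures are saved under pics/ and viewed, about 8 in all and at most 12, crops included, and the job is handed in when it is done.

Besides the shell and the picture viewer there is one more tool, called as a command line: name --argument value ..., lists and objects as JSON in quotes. apply_moves: Moves the arm, as the interface text tells. Its arguments: {"type":"object","properties":{"targets":{"type":"string"},"force":{"type":"number"}},"required":["targets"]}

```bash
mkdir -p pics; ls; cat > h.py <<'E'
from bench import *
import numpy as np, cv2
from scipy.spatial.transform import Rotation as R
def save(n,im): cv2.imwrite('pics/'+n,im[:,:,::-1])
E
python3 - <<'E'
from h import *
s=sense(); print(s)
for c in("scene","top","wrist"): print(c,camera_model(c))
a=snapshot("scene");b=snapshot("top")
save("a.png",a);save("b.png",b)
for c in("scene","top"):
  for q in("vane_center","stand","spindle_tip","ratchet_grip","home","cover","bottle","cup","stop","anvil"):
    print(c,q,[(np.round(d["at"],1).tolist(),round(d["confidence"],2)) for d in place_of(c,q)[:3]])
E
```

```text
pics
{'time': 0.0, 'joint_pos': array([-7.47943729e+01,  7.51746114e+00,  8.53281897e+01, -2.09219313e-03,
        8.72600804e+01, -4.89121782e+00]), 'qd': array([ 0.12986961,  0.02925947, -0.03831145, -0.00972715, -0.0754488 ,
       -0.00665168]), 'joint_efforts': array([-6.15762274e-04, -5.69387877e+01, -5.00553489e+01, -1.71782685e-04,
        1.45076652e-02, -4.39815736e-06]), 'tool_pos': array([ 206.05033069, -562.93938272,  230.23032605]), 'tcp_rot': array([-1.79993067e+02,  1.05524396e-01, -6.99030467e+01]), 'ft_force': array([ 0.70679098, -0.12983546,  0.55845332]), 'wrist_torque': array([-0.03046115, -0.05844625, -0.015006  ]), 'finger_gap': 85.48314828857552}
scene {'fx': 468.49890571378376, 'fy': 468.49890571378376, 'cx': 312.36502349517843, 'cy': 239.73666614192894, 'position': array([1487.23023389,  -37.89780089,  747.88620808]), 'attitude': array([55.0807278 , -0.4040558 , 93.64641913])}
top {'fx': 473.3934045042842, 'fy': 473.3934045042842, 'cx': 321.7365912046288, 'cy': 243.73119288734858, 'position': array([ 425.12169398,  -82.78402779, 1095.39878915]), 'attitude': 
[... 1000 characters left out ...]
], 0.59), ([269.3, 341.1], 0.5), ([327.5, 328.2], 0.43)]
scene anvil [([257.6, 164.4], 0.65), ([323.4, 326.9], 0.64), ([270.8, 343.6], 0.57)]
top vane_center [([328.3, 415.5], 0.74)]
top stand [([184.3, 301.7], 0.93), ([270.8, 500.6], 0.83), ([269.2, 293.4], 0.74)]
top spindle_tip []
top ratchet_grip [([263.3, 288.8], 0.64), ([258.1, 548.9], 0.64), ([171.7, 300.2], 0.46)]
top home [([187.6, 306.7], 0.75), ([289.4, 518.9], 0.67), ([285.2, 295.0], 0.58)]
top cover [([319.9, 168.1], 0.65)]
top bottle [([210.7, 383.6], 0.92)]
top cup [([234.3, 184.7], 0.73)]
top stop [([273.9, 502.2], 0.53), ([235.6, 183.3], 0.4)]
top anvil [([272.0, 293.3], 0.96), ([273.8, 499.8], 0.74), ([185.2, 301.5], 0.57)]
```

```bash
python3 - <<'E'
import cv2
a=cv2.imread('pics/a.png');b=cv2.imread('pics/b.png')
cv2.imwrite('pics/a2.png',cv2.resize(a[150:370,100:500],None,fx=2,fy=2))
E
```

```text
(no output)
```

View pics/b.png

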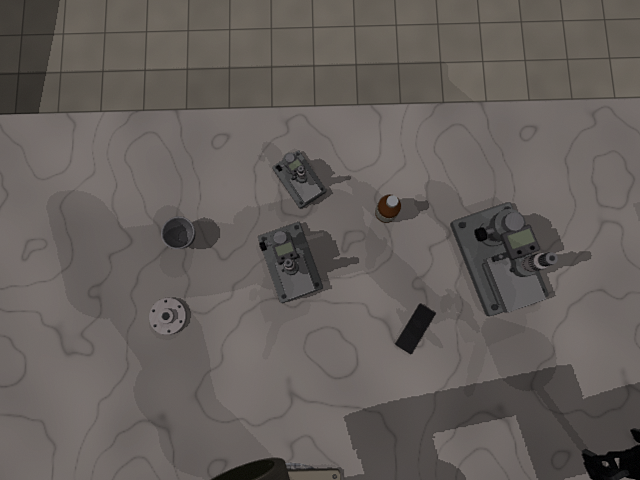

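View pics/a2.png

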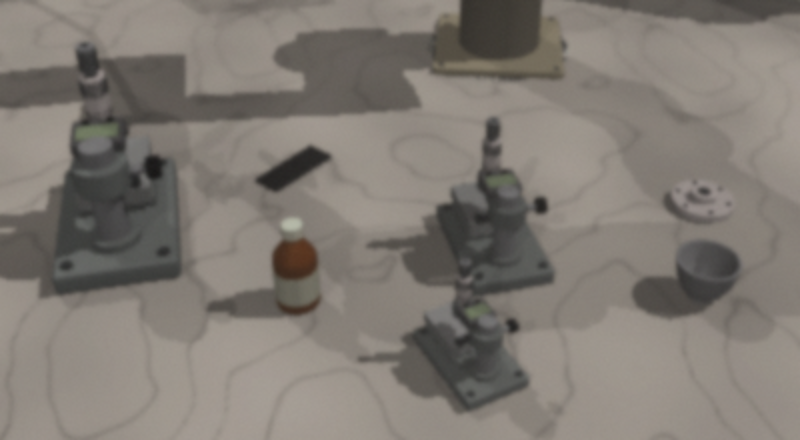

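The top view shows three stands. Going by scale (0.43 px/mm), the middle one at about (289,264) has a base near 165x104 mm, so it is the one meant. The vane is at (415,329), the bottle at (388,207), the bowl at (178,233) and the cover at (168,316).

```bash
cat >> h.py <<'E'
def campose(c,s=None):
    m=camera_model(c)
    if c=="wrist":
        s=s or sense(); T=m["T_tool_cam"]; Rt=R.from_euler('xyz',s["tcp_rot"],degrees=True).as_matrix()
        return m,Rt@T[:3,:3],Rt@T[:3,3]+s["tool_pos"]
    return m,R.from_euler('xyz',m["attitude"],degrees=True).as_matrix(),m["position"]
def ray(c,at,z,s=None):
    m,Rc,p=campose(c,s); d=Rc@np.array([(at[1]-m["cx"])/m["fx"],-(at[0]-m["cy"])/m["fy"],-1])
    return p+d*(z-p[2])/d[2]
def proj(c,P,s=None):
    m,Rc,p=campose(c,s); q=(np.atleast_2d(P)-p)@Rc
    return np.c_[m["cy"]-m["fy"]*q[:,1]/-q[:,2], m["cx"]+m["fx"]*q[:,0]/-q[:,2]]
E
python3 - <<'E'
from h import *
np.set_printoptions(precision=1,suppress=True)
print("vane",ray("top",(328.3,415.5),3),ray("scene",(233.4,250.4),3))
print("knob",ray("top",(263.3,288.8),166),ray("scene",(211.4,347.1),166))
print("home",ray("top",(285.2,295),51),ray("scene",(245,337.8),51))
print("stand",ray("top",(269.2,293.4),0),ray("scene",(268.1,343.2),0))
print("cover",ray("top",(319.9,168),0),"bottle",ray("top",(210.7,383.6),0),"cup",ray("top",(234,184.7),0))
b=cv2.imread('pics/b.png',0)
r=b[295:362,385:445]; m=(r<45).astype(np.uint8)
cs=max(cv2.findContours(m,0,2)[0],key=cv2.contourArea); rc=cv2.boxPoints(cv2.minAreaRect(cs))+[385,295]
for p in rc: print("vc",ray("top",p[::-1],6))
for p in [(258,238),(308,222),(325,290),(283,303)]: print("base",ray("top",p[::-1],22))
E
```

```text
vane [ 401.6 -288.7    3. ] [ 403.7 -277.3    3. ]
knob [537.6 -15.  166. ] [531.6 -11.9 166. ]
home [502.6 -19.7  51. ] [509.4 -30.1  51. ]
stand [543.6 -13.4   0. ] [538.9 -13.7   0. ]
cover [434.3 275.4   0. ] bottle [ 677.3 -229.2    0. ] cup [633.3 241.4   0. ]
vc [ 367.8 -238.5    6. ]
vc [ 459.  -300.3    6. ]
vc [ 435.7 -336.4    6. ]
vc [ 345.1 -274.3    6. ]
base [615.4  65.6  22. ]
base [650.  -50.3  22. ]
base [492.2 -85.6  22. ]
base [465.4   9.7  22. ]
```

```bash
cat >> h.py <<'E'
def row(P,yaw,s=None):
    s=s or sense(); R0=R.from_euler('xyz',s["tcp_rot"],degrees=True)
    t=R0.inv().apply(np.array(P,float)-s["tool_pos"])/10
    w=(R0.inv()*R.from_euler('xyz',[180,0,yaw],degrees=True)).as_rotvec()
    print("row rot",np.round(w,4),"shift cm",np.round(t,3))
E
python3 - <<'E'
from h import *
row([380,-275,150],56)
E
```

```text
row rot [-0.      0.     -2.1973] shift cm [-21.115 -26.235   8.127]
```

apply_moves --targets "0 0 -0.149 -4.2 -5.2 1.6 8.54;0 0 -0.298 -8.4 -10.4 3.2 8.54;0 0 -0.447 -12.6 -15.6 4.8 8.54;0 0 -0.596 -16.8 -20.8 6.4 8.54;0 0 -0.745 -21.1 -26.2 8.1 8.54" --force 25

```text
time: 1.6
tool_pos: [332.1, -353.5, 172.7]
tcp_rot: [180.0, -0.0, -26.9]
ft_force: [0.8, -0.8, -0.1]
finger_gap: 85.3
```

apply_moves --targets "0 0 -0.149 0 0 0 8.54;0 0 -0.298 0 0 0 8.54;0 0 -0.447 0 0 0 8.54;0 0 -0.596 0 0 0 8.54;0 0 -0.745 0 0 0 8.54"

```text
time: 2.1
tool_pos: [331.6, -355.1, 173.1]
tcp_rot: [180.0, -0.0, 15.8]
ft_force: [0.1, 0.1, -0.1]
finger_gap: 85.2
```

apply_moves --targets "0 0 -0.149 0 0 0 8.54;0 0 -0.298 0 0 0 8.54;0 0 -0.447 0 0 0 8.54;0 0 -0.596 0 0 0 8.54;0 0 -0.707 0 0 0 8.54"

```text
time: 2.6
tool_pos: [331.5, -355.2, 173.1]
tcp_rot: [180.0, 0.0, 56.3]
ft_force: [0.3, -0.9, -0.0]
finger_gap: 85.3
```

```bash
python3 - <<'E'
from h import *
np.set_printoptions(precision=1,suppress=True)
s=sense();print(s["time"],s["tool_pos"],s["tcp_rot"])
a=snapshot("wrist");save("c.png",a)
for d in place_of("wrist","vane_center")[:2]: print(d,ray("wrist",d["at"],3,s))
g=cv2.cvtColor(a,cv2.COLOR_RGB2GRAY);m=(g<45).astype(np.uint8)
for c in cv2.findContours(m,0,2)[0]:
  if cv2.contourArea(c)>2000:
    rc=cv2.boxPoints(cv2.minAreaRect(c)); print(cv2.contourArea(c),[np.r_[p,ray("wrist",p[::-1],6,s)] for p in rc])
E
```

```text
2.6 [ 331.5 -355.2  173.1] [180.    0.   56.3]
{'at': [239.0, 418.1], 'confidence': 0.77} [ 406.2 -285.8    3. ]
59901.0 [array([  -0. ,  298. ,  230.4, -657.9,    6. ]), array([ 639. ,  298. ,  578.9, -134.6,    6. ]), array([ 639. ,  479. ,  813.5, -211.6,    6. ]), array([   0. ,  479. ,  393.5, -842.9,    6. ])]
4879.5 [array([ 387.7,  290.8,  435.2, -336.4,    6. ]), array([ 397. ,  176.3,  343.2, -273.7,    6. ]), array([ 443.6,  180. ,  369. , -241.1,    6. ]), array([ 434.3,  294.6,  464.1, -300.4,    6. ])]
```

View pics/c.png

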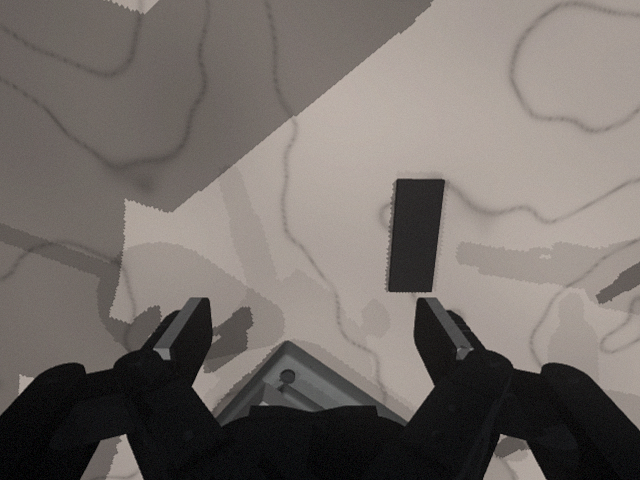

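```bash
python3 - <<'E'
from h import *
np.set_printoptions(precision=1,suppress=True)
s=sense()
c=np.array([ray("wrist",p,6,s) for p in((180,397),(180,444),(292,433),(292,388))]);print(c)
d=(c[2]+c[3]-c[0]-c[1])[:2]; w=(c[0]+c[3]-c[1]-c[2])[:2]; print(np.degrees(np.arctan2(d[1],d[0])),np.degrees(np.arctan2(w[1],w[0])),np.hypot(*d)/2,np.hypot(*w)/2)
ctr=c.mean(0);u=d/np.hypot(*d);g=ctr[:2]-40*u;print(ctr,g)
row([g[0],g[1],60],56.3,s)
E
```

```text
[[ 346.5 -275.4    6. ]
 [ 369.7 -240.9    6. ]
 [ 461.1 -300.6    6. ]
 [ 436.6 -337.2    6. ]]
-33.79944711850615 -123.91639507160947 109.26126013231497 42.79514121753074
[ 403.5 -288.5    6. ] [ 370.2 -266.3]
row rot [ 0.  0. -0.] shift cm [ 9.5 -1.7 11.3]
```

apply_moves --targets "0 0 0 2.5 -0.5 3 5.6;0 0 0 5 -1 6 5.6;0 0 0 7.5 -1.5 9 5.6;0 0 0 9.5 -1.7 11.3 5.6;0 0 0 9.5 -1.7 15 5.6"

```text
time: 3.2
tool_pos: [372.5, -266.0, 23.5]
tcp_rot: [179.8, -0.0, 55.9]
ft_force: [0.1, -1.3, -0.3]
finger_gap: 55.9
```

```bash
python3 - <<'E'
from h import *
s=sense();print(s["tool_pos"],s["finger_gap"],s["ft_force"]);a=snapshot("wrist");save("d.png",a[150:]);row([370.2,-266.3,8],56.2)
E
```

```text
[ 372.53763127 -266.00432359   23.50452335] 55.86797368400372 [ 0.05251034 -1.25700458 -0.32433341]
row rot [-0.0059 -0.001  -0.0059] shift cm [-0.132  0.322  0.855]
```

View pics/d.png

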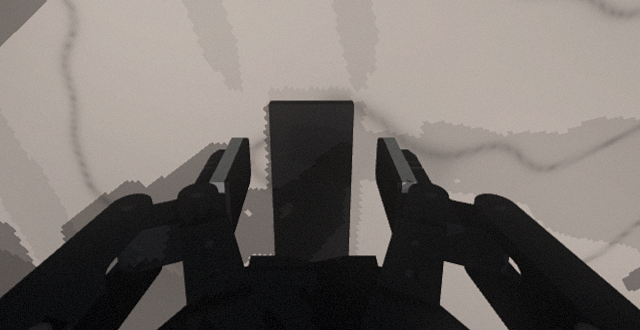

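The vane sits centred between the fingers (edges at columns 270 and 353, fingers at 249 and 376), so I go down.

apply_moves --targets "0 0 0 0 0 0.6 5;0 0 0 0 0 1.2 5;0 0 0 0 0 1.6 5;0 0 0 0 0 1.9 5;0 0 0 0 0 2.1 5"

```text
time: 3.75
tool_pos: [370.9, -267.6, 2.6]
tcp_rot: [179.9, 0.0, 55.9]
ft_force: [-0.1, 0.1, -0.2]
finger_gap: 50.0
```

apply_moves --targets "0 0 0 0 0 0.1 5;0 0 0 0 0 0.15 5;0 0 0 0 0 0.2 5;0 0 0 0 0 0.2 5;0 0 0 0 0 0.2 5"

```text
time: 4.25
tool_pos: [370.6, -266.9, 0.0]
tcp_rot: [180.0, 0.0, 56.0]
ft_force: [-0.1, -0.4, 0.2]
finger_gap: 50.2
```

apply_moves --targets "0 0 0 0 0 0.05 5;0 0 0 0 0 0.1 5;0 0 0 0 0 0.15 5;0 0 0 0 0 0.2 5;0 0 0 0 0 0.2 5"

```text
time: 4.75
tool_pos: [370.5, -266.8, -2.2]
tcp_rot: [-180.0, -0.0, 56.0]
ft_force: [0.1, 0.8, 0.9]
finger_gap: 49.8
```

apply_moves --targets "0 0 0 0 0 0.05 5;0 0 0 0 0 0.1 5;0 0 0 0 0 0.1 5;0 0 0 0 0 0.1 5;0 0 0 0 0 0.1 5"

```text
time: 5.25
tool_pos: [370.5, -266.9, -3.0]
tcp_rot: [180.0, 0.0, 56.0]
ft_force: [-1.0, 0.4, 1.1]
finger_gap: 49.9
```

apply_moves --targets "0 0 0 0 0 0.05 5;0 0 0 0 0 0.1 5;0 0 0 0 0 0.1 5;0 0 0 0 0 0.1 5;0 0 0 0 0 0.1 5"

```text
time: 5.75
tool_pos: [370.6, -266.9, -3.1]
tcp_rot: [-180.0, 0.0, 56.0]
ft_force: [-5.0, 4.9, 15.7]
finger_gap: 49.8
```

apply_moves --targets "0 0 0 0 0 -0.2 5;0 0 0 0 0 -0.23 4;0 0 0 0 0 -0.23 3.6;0 0 0 0 0 -0.23 3.6;0 0 0 0 0 -0.23 3.6" --force 30

```text
time: 6.25
tool_pos: [370.8, -267.1, -1.3]
tcp_rot: [180.0, 0.0, 56.0]
ft_force: [-0.9, 1.9, 6.7]
finger_gap: 41.0
```

apply_moves --targets "0 0 0 0 0 -0.1 3.6;0 0 0 0 0 -0.5 3.6;0 0 0 0 0 -1 3.6;0 0 0 0 0 -2 3.6;0 0 0 0 0 -3 3.6"

```text
time: 6.75
tool_pos: [370.5, -266.8, 29.1]
tcp_rot: [-180.0, -0.0, 56.0]
ft_force: [0.6, 0.1, 0.4]
finger_gap: 40.9
```

```bash
python3 - <<'E'
from h import *
s=sense();print(s["tool_pos"],s["finger_gap"],s["ft_force"])
o=np.array([540,-13.5]);y=np.radians(17);u=np.array([np.cos(y),np.sin(y)])
p=o-150*u;print(p); row([*p,130],107)
E
```

```text
[ 370.50930984 -266.84950442   29.07860119] 40.90494846195464 [0.5941049  0.12496175 0.36486112]
[396.55428661 -57.35575571]
row rot [-0.     -0.     -0.8906] shift cm [ 18.82   -9.564 -10.091]
```

apply_moves --targets "0 0 -0.089 2 0.1 -3.5 3.6;0 0 -0.178 5 0.3 -7 3.6;0 0 -0.267 9 0.5 -10 3.6;0 0 -0.356 13 0.7 -13 3.6;0 0 -0.445 17 0.9 -15.5 3.6"

```text
time: 7.25
tool_pos: [474.4, -130.0, 186.6]
tcp_rot: [179.8, 0.0, 81.7]
ft_force: [1.0, -0.9, 0.1]
finger_gap: 41.0
```

```bash
python3 - <<'E'
from h import *
s=sense();print(s["tool_pos"],s["finger_gap"],s["tcp_rot"])
row([569,-5,290],107)
E
```

```text
[ 474.35279458 -129.95621452  186.5712574 ] 40.96180430413226 [1.79819636e+02 4.26893564e-02 8.16540560e+01]
row rot [ 0.0029  0.0014 -0.4424] shift cm [ 13.729   7.583 -10.329]
```

apply_moves --targets "0 0 -0.11 3.4 1.9 -3.5 3.6;0 0 -0.22 6.8 3.8 -7 3.6;0 0 -0.33 10.2 5.6 -10.3 3.6;0 0 -0.442 13.7 7.6 -10.3 3.6;0 0 -0.442 13.7 7.6 -10.3 3.6"

```text
time: 7.75
tool_pos: [571.1, -2.7, 288.7]
tcp_rot: [179.7, -0.0, 107.3]
ft_force: [-0.5, -0.4, -0.8]
finger_gap: 40.8
```

```bash
python3 - <<'E'
from h import *
np.set_printoptions(precision=1,suppress=True)
snapshot("wrist")
s=sense();print(s["time"],s["tool_pos"],s["tcp_rot"])
a=snapshot("wrist");save("e.png",a)
Z=dict(stand=0,spindle_tip=60,ratchet_grip=166,home=51,stop=0,anvil=0,vane_center=3)
for q in Z: print(q,[(np.round(d["at"],1),round(d["confidence"],2),ray("wrist",d["at"],Z[q],s)) for d in place_of("wrist",q)[:3]])
E
```

```text
7.8 [569.6  -4.7 287.5] [179.9   0.  107. ]
stand [(array([308.3, 249.3]), 0.75, array([750.4, -40.7,   0. ]))]
spindle_tip [(array([162.6, 560.1]), 0.37, array([454.8, 230. ,  60. ]))]
ratchet_grip [(array([187.5, 312.1]), 0.6, array([538.5, -14.3, 166. ]))]
home [(array([138.8, 309.8]), 0.85, array([508.5, -26.3,  51. ])), (array([300.8, 237.3]), 0.68, array([714.7, -55.3,  51. ]))]
stop []
anvil [(array([165.7, 312.7]), 0.9, array([539.2, -13.8,   0. ])), (array([306.4, 251.7]), 0.87, array([746.6, -38.3,   0. ])), (array([381.3, 313.1]), 0.71, array([840.6,  79.1,   0. ]))]
vane_center [(array([378.2, 316.6]), 0.66, array([831.5,  81.6,   3. ]))]
```

View pics/e.png

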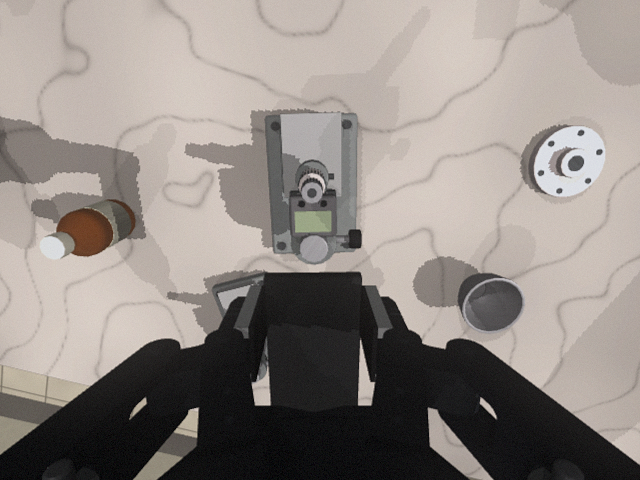

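```bash
python3 - <<'E'
import cv2
a=cv2.imread('pics/e.png')
cv2.imwrite('pics/e2.png',cv2.resize(a[95:275,240:390],None,fx=3.3333,fy=3.3333,interpolation=cv2.INTER_CUBIC))
E
```

```text
(no output)
```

View pics/e2.png

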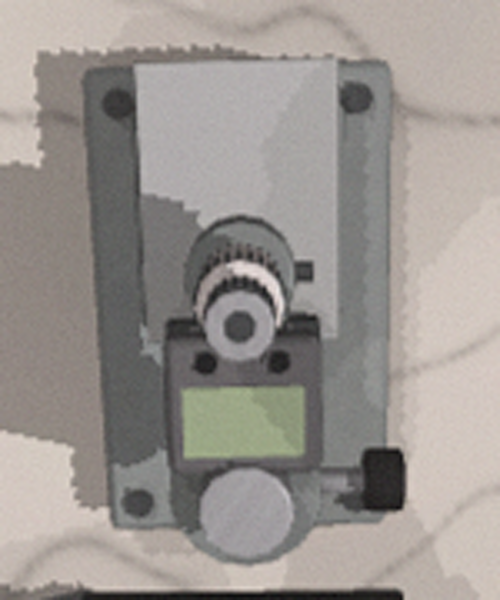

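```bash
python3 - <<'E'
from h import *
from scipy.optimize import least_squares as LS
np.set_printoptions(precision=1,suppress=True)
s=sense()
L=np.array([[-60,-32,48],[-60,32,48],[28,32,48],[-60,-52,22],[-60,52,22],[105,-52,22],[105,52,22],[0,0,178]],float)
px=np.array([(134,64),(337,58),(337,338),(86,64),(391,60),(112,527),(388,522),(240,326)])/3.3333+[240,95]
def W(v): return R.from_euler('z',v[2],degrees=True).apply(L)+[v[0],v[1],0]
f=lambda v:(proj("wrist",W(v),s)[:,::-1]-px).ravel()
r=LS(f,[540,-14,17],loss='soft_l1');print(r.x,r.fun.reshape(-1,2))
f2=lambda v:np.r_[f(v[:3]) if 0 else ((proj("wrist",W(v[:3])+[0,0,v[3]],s)[:,::-1]-px).ravel())]
r2=LS(f2,[540,-14,17,0],loss='soft_l1');print(r2.x)
# vane held yaw: corners visible
E
```

```text
[538.4 -16.7  18.1] [[-0.4 -0.8]
 [ 0.8 -0.6]
 [ 0.8 -0.1]
 [-2.   0.7]
 [ 0.9 -0.6]
 [-1.   2.2]
 [-0.   1.8]
 [-0.  -0. ]]
[538.8 -16.4  18.1  -6.9]
```

```bash
cat >> h.py <<'E'
SO=np.array([538.5,-15.7]);SY=18.0
def st(x,y=0,z=0):
    p=R.from_euler('z',SY,degrees=True).apply([x,y,0]); return [SO[0]+p[0],SO[1]+p[1],z]
def inst(P):
    return R.from_euler('z',-SY,degrees=True).apply(np.array(P)-[*SO,0])
E
python3 - <<'E'
from h import *
row(st(-172,0,280),108)
E
```

```text
row rot [-0.0002 -0.     -0.0226] shift cm [ -0.312 -20.261   0.626]
```

apply_moves --targets "0 0 -0.02 -0.1 -4.5 0 3.6;0 0 -0.02 -0.2 -9 0 3.6;0 0 -0.02 -0.3 -13.5 0.6 3.6;0 0 -0.02 -0.3 -18 4 3.6;0 0 -0.02 -0.3 -20.2 8.5 3.6"

```text
time: 8.7
tool_pos: [378.4, -68.6, 207.9]
tcp_rot: [179.7, 0.2, 107.9]
ft_force: [0.7, -1.1, -0.6]
finger_gap: 41.1
```

apply_moves --targets "0 0 0 0 0 4 3.6;0 0 0 0 0 8 3.6;0 0 0 0 0 12 3.6;0 0 0 0 0 13 3.6;0 0 0 0 0 13 3.6"

```text
time: 9.2
tool_pos: [377.3, -67.0, 75.3]
tcp_rot: [-179.8, -0.1, 107.9]
ft_force: [0.3, -0.8, 0.9]
finger_gap: 40.9
```

```bash
python3 - <<'E'
from h import *
snapshot("wrist");s=sense();print(s["time"],s["tool_pos"],inst(s["tool_pos"]),s["tcp_rot"],s["finger_gap"])
a=snapshot("scene");b=a[170:330,260:420]
save("f.png",cv2.resize(b,None,fx=3.7,fy=3.7,interpolation=cv2.INTER_CUBIC))
row(st(-130,0,58),108)
E
```

```text
9.25 [378.85301554 -67.41202318  77.14187888] [-1.67813199e+02  1.52574680e-01  7.71418789e+01] [-1.79983933e+02 -1.01642101e-02  1.07918346e+02] 40.72418520597361
row rot [ 0.0017  0.0012 -0.0013] shift cm [0.052 3.683 2.034]
```

View pics/f.png

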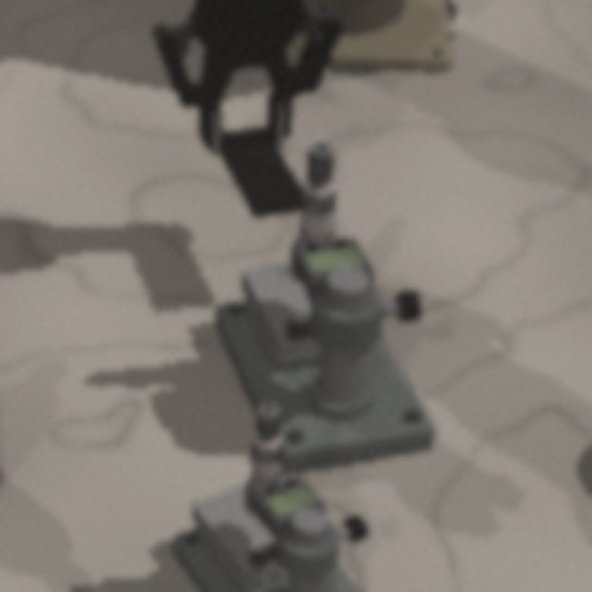

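```bash
python3 - <<'E'
from h import *
for z in(70,78,84): print(z,proj("scene",[st(-73,-21,z),st(-73,21,z)]),proj("scene",[st(-183,-21,z),st(-183,21,z)]))
E
```

```text
70 [[231.0417424  327.48035534]
 [228.9154869  342.92374048]] [[209.6569877  316.67481695]
 [207.81376162 331.16341418]]
78 [[228.47443938 327.55923815]
 [226.3585039  343.05996922]] [[207.1867163  316.71033514]
 [205.35346718 331.24940065]]
84 [[226.53620037 327.61879238]
 [224.42814703 343.16281312]] [[205.32255998 316.73713846]
 [203.49691589 331.31428649]]
```

The held vane is level: its far corners at (328.9,228.1) and (341.9,226.2) match the prediction for a flat vane. Moving in over the table.

apply_moves --targets "0 0 0 0 1 0.6 3.6;0 0 0 0 2 1.2 3.6;0 0 0 0 3 1.8 3.6;0 0 0 0 3.7 2.1 3.6;0 0 0 0 3.7 2.2 3.6"

```text
time: 9.8
tool_pos: [415.8, -56.0, 56.0]
tcp_rot: [179.9, 0.1, 108.0]
ft_force: [0.3, 0.1, 0.1]
finger_gap: 41.0
```

apply_moves --targets "0 0 0 0 0 0.2 3.6;0 0 0 0 0 0.4 3.6;0 0 0 0 0 0.5 3.6;0 0 0 0 0 0.6 3.6;0 0 0 0 0 0.6 3.6"

```text
time: 10.3
tool_pos: [413.8, -55.8, 48.3]
tcp_rot: [-180.0, -0.0, 107.9]
ft_force: [0.2, -0.9, -0.8]
finger_gap: 40.6
```

apply_moves --targets "0 0 0 0 0 0.05 3.6;0 0 0 0 0 0.1 3.6;0 0 0 0 0 0.1 3.6;0 0 0 0 0 0.1 3.6;0 0 0 0 0 0.1 3.6"

```text
time: 10.8
tool_pos: [414.0, -55.8, 47.4]
tcp_rot: [180.0, -0.0, 107.9]
ft_force: [0.3, 0.2, -0.3]
finger_gap: 41.0
```

apply_moves --targets "0 0 0 0 0 0.03 3.6;0 0 0 0 0 0.05 3.6;0 0 0 0 0 0.05 3.6;0 0 0 0 0 0.05 3.6;0 0 0 0 0 0.05 3.6"

```text
time: 11.3
tool_pos: [414.0, -55.8, 46.9]
tcp_rot: [180.0, 0.0, 107.9]
ft_force: [-0.1, -0.6, 0.1]
finger_gap: 41.0
```

```bash
python3 - <<'E'
from h import *
s=sense();print(s["tool_pos"],inst(s["tool_pos"]),s["ft_force"],s["wrist_torque"])
E
```

```text
[413.99453207 -55.81678804  46.90033843] [-130.80850586    0.32097281   46.90033843] [-0.12919479 -0.61754118  0.08246028] [-1.62649401e-03 -2.40669477e-02 -2.45748425e-05]
```

Still clear or just touching. I slide in along the tool's y to about 6 mm short of home.

apply_moves --targets "0 0 0 0 1 0 3.6;0 0 0 0 2 0 3.6;0 0 0 0 3 0 3.6;0 0 0 0 4 0 3.6;0 0 0 0 4.7 0 3.6"

```text
time: 11.8
tool_pos: [459.8, -40.9, 46.9]
tcp_rot: [180.0, 0.0, 108.0]
ft_force: [-0.1, -0.3, -0.9]
finger_gap: 41.1
```

apply_moves --targets "0 0 0 0 0 0.02 3.6;0 0 0 0 0 0.05 3.6;0 0 0 0 0 0.08 3.6;0 0 0 0 0 0.08 3.6;0 0 0 0 0 0.08 3.6"

```text
time: 12.3
tool_pos: [458.9, -41.4, 46.4]
tcp_rot: [180.0, 0.0, 107.9]
ft_force: [1.5, 1.6, 2.5]
finger_gap: 40.6
```

```bash
python3 - <<'E'
from h import *
s=sense();print(s["tool_pos"],inst(s["tool_pos"]),s["ft_force"],s["wrist_torque"],s["tcp_rot"])
E
```

```text
[458.8644327  -41.38331945  46.40297286] [-83.67450739   0.18245533  46.40297286] [1.49781078 1.59367369 2.51049463] [ 0.2728151  -0.31124581  0.02064787] [1.79957552e+02 1.37407311e-02 1.07932617e+02]
```

apply_moves --targets "0 0 0 0 0.15 0 3.6;0 0 0 0 0.3 0 3.6;0 0 0 0 0.45 0 3.6;0 0 0 0 0.6 0 3.6;0 0 0 0 0.6 0 3.6"

```text
time: 12.8
tool_pos: [463.7, -39.9, 46.2]
tcp_rot: [-179.9, 0.0, 107.9]
ft_force: [-4.5, -1.5, 8.0]
finger_gap: 41.0
```

apply_moves --targets "0 0 0 0 0.05 0 3.6;0 0 0 0 0.1 0 3.6;0 0 0 0 0.1 0 3.6;0 0 0 0 0.1 0 3.6;0 0 0 0 0.1 0 3.6"

```text
time: 13.3
tool_pos: [464.4, -39.7, 46.2]
tcp_rot: [-179.9, 0.0, 107.9]
ft_force: [-6.3, -1.9, 9.9]
finger_gap: 40.9
```

apply_moves --targets "0 0 0 0 0 -0.04 3.6;0 0 0 0 0 -0.06 3.6;0 0 0 0 0 -0.06 3.6;0 0 0 0 0 -0.06 3.6;0 0 0 0 0 -0.06 3.6"

```text
time: 13.8
tool_pos: [465.2, -39.3, 46.6]
tcp_rot: [-180.0, 0.0, 107.9]
ft_force: [-2.0, -0.8, 2.5]
finger_gap: 41.0
```

apply_moves --targets "0 0 0 0 0.05 0 3.6;0 0 0 0 0.1 0 3.6;0 0 0 0 0.15 0 3.6;0 0 0 0 0.15 0 3.6;0 0 0 0 0.15 0 3.6"

```text
time: 14.3
tool_pos: [466.8, -38.6, 46.6]
tcp_rot: [180.0, -0.0, 108.0]
ft_force: [-0.5, 0.1, 1.2]
finger_gap: 40.6
```

```bash
python3 - <<'E'
from h import *
s=sense();print(s["tool_pos"],inst(s["tool_pos"]),inst(s["ft_force"]+np.r_[SO,0]),s["wrist_torque"],s["tcp_rot"])
E
```

```text
[466.83933922 -38.60525631  46.62707753] [-75.23145185   0.36016874  46.62707753] [-0.43281046  0.29545926  1.24353633] [-0.03343347  0.15690165  0.01067624] [ 1.79993727e+02 -6.45225026e-03  1.07950133e+02]
```

Moving freely (0.4 N) and not home yet; I keep pushing in small steps.

apply_moves --targets "0 0 0 0 0.05 0 3.6;0 0 0 0 0.1 0 3.6;0 0 0 0 0.15 0 3.6;0 0 0 0 0.15 0 3.6;0 0 0 0 0.15 0 3.6"

```text
time: 14.8
tool_pos: [468.3, -38.2, 46.7]
tcp_rot: [180.0, 0.0, 107.9]
ft_force: [-0.9, -0.6, 1.9]
finger_gap: 41.0
```

apply_moves --targets "0 0 0 0 0.05 0 3.6;0 0 0 0 0.1 0 3.6;0 0 0 0 0.15 0 3.6;0 0 0 0 0.15 0 3.6;0 0 0 0 0.15 0 3.6"

```text
time: 15.3
tool_pos: [469.7, -37.7, 46.7]
tcp_rot: [180.0, -0.0, 107.9]
ft_force: [-1.0, -0.1, 1.3]
finger_gap: 41.3
```

```bash
python3 - <<'E'
from h import *
s=sense();print(s["tool_pos"],inst(s["tool_pos"]),inst(s["ft_force"]+np.r_[SO,0]),s["wrist_torque"],s["tcp_rot"])
E
```

```text
[469.71625371 -37.74674548  46.66730583] [-72.23004915   0.28764558  46.66730583] [-1.01324484  0.17454862  1.32736584] [-0.09938884  0.02706601 -0.00299116] [ 1.79990678e+02 -7.03955010e-04  1.07945526e+02]
```

apply_moves --targets "0 0 0 0 0.05 0 3.6;0 0 0 0 0.1 0 3.6;0 0 0 0 0.15 0 3.6;0 0 0 0 0.15 0 3.6;0 0 0 0 0.15 0 3.6"

```text
time: 15.8
tool_pos: [470.2, -37.6, 46.6]
tcp_rot: [-179.9, -0.0, 107.9]
ft_force: [-7.9, -2.8, 7.3]
finger_gap: 40.8
```

```bash
python3 - <<'E'
from h import *
np.set_printoptions(precision=2,suppress=True)
s=sense();print(s["tool_pos"],inst(s["tool_pos"]),inst(s["ft_force"]+np.r_[SO,0]),s["wrist_torque"],s["tcp_rot"])
a=snapshot("wrist");save("g.png",a[150:430,120:520])
cv2.imwrite('pics/g.png',cv2.resize(a[80:430,140:500,::-1],None,fx=1.7,fy=1.7))
E
```

```text
[470.17 -37.62  46.64] [-71.76   0.27  46.64] [-8.41 -0.19  7.34] [-0.48  1.13 -0.02] [-179.88   -0.01  107.94]
```

View pics/g.png

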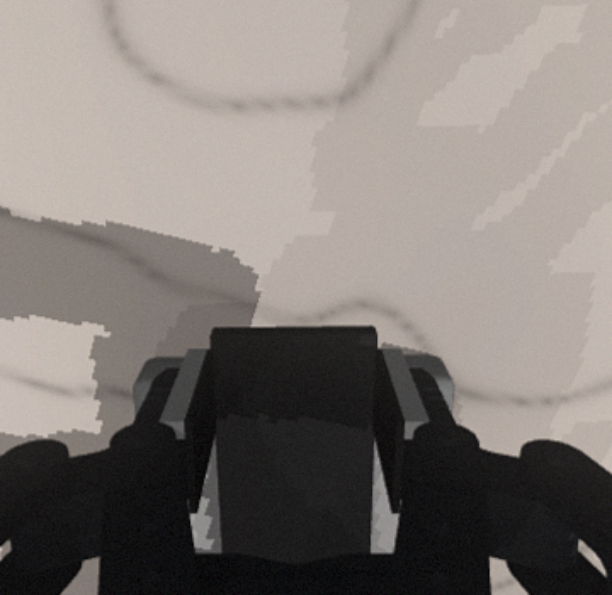

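```bash
python3 - <<'E'
from h import *
np.set_printoptions(precision=2,suppress=True)
s=sense()
f=lambda x,y:(80+y/1.7,140+x/1.7)
print("near L,R",[inst(ray("wrist",f(x,y),54,s)) for x,y in((211,327),(376,327))])
print("anvil front L,R",[inst(ray("wrist",f(x,y),48,s)) for x,y in((192,553),(397,553))])
print("vane sides at row",[inst(ray("wrist",f(x,y),54,s)) for x,y in((219,550),(372,550))])
print("pad front tops",[inst(ray("wrist",f(x,y),54,s)) for x,y in((205,350),(382,350))])
# same feature on the earlier held picture e (z offset) : near end row 272 col 265..360
E
```

```text
near L,R [array([-89.95, -19.51,  54.  ]), array([-89.91,  21.1 ,  54.  ])]
anvil front L,R [array([-15.92, -28.99,  48.  ]), array([-15.88,  30.99,  48.  ])]
vane sides at row [array([-22.55, -20.11,  54.  ]), array([-22.52,  22.67,  54.  ])]
pad front tops [array([-83.75, -21.27,  54.  ]), array([-83.72,  22.84,  54.  ])]
```

The push force jumped to 8.4 N. The vane's near end measures at x=-90.0, square, and centred to within 1-2 mm, which fits fully home. I let go, then check with a light push on the vane's end.

apply_moves --targets "0 0 0 0 -0.04 0 3.6;0 0 0 0 -0.06 0 4.4;0 0 0 0 -0.06 0 5.2;0 0 0 0 -0.06 0 5.8;0 0 0 0 -0.06 0 5.8"

```text
time: 16.35
tool_pos: [470.6, -37.4, 46.7]
tcp_rot: [180.0, -0.0, 107.9]
ft_force: [0.1, 1.7, 0.1]
finger_gap: 57.8
```

apply_moves --targets "0 0 0 0 0 -0.6 5.8;0 0 0 0 0 -1.4 5.8;0 0 0 0 -1 -2 5.8;0 0 0 0 -3 -2 3;0 0 0 0 -4.3 -2 0"

```text
time: 16.85
tool_pos: [429.4, -51.0, 67.6]
tcp_rot: [180.0, 0.0, 108.0]
ft_force: [-0.1, 1.0, -0.1]
finger_gap: 30.1
```

apply_moves --targets "0 0 0 0 0 0.6 0;0 0 0 0 0 1.2 0;0 0 0 0 0 1.6 0;0 0 0 0 0 1.7 0;0 0 0 0 0 1.7 0"

```text
time: 17.35
tool_pos: [429.6, -50.6, 49.3]
tcp_rot: [-180.0, -0.0, 108.0]
ft_force: [-0.4, -0.7, 0.7]
finger_gap: 0.3
```

```bash
python3 - <<'E'
from h import *
np.set_printoptions(precision=2,suppress=True)
s=sense();print(s["tool_pos"],inst(s["tool_pos"]),s["ft_force"],s["finger_gap"],s["tcp_rot"])
a=snapshot("wrist")
cv2.imwrite('pics/i.png',cv2.resize(a[80:430,140:500,::-1],None,fx=1.7,fy=1.7))
E
```

```text
[429.58 -50.55  49.29] [-114.36    0.51   49.29] [-0.42 -0.72  0.71] 0.30745198761091175 [-179.96   -0.03  107.96]
```

View pics/i.png

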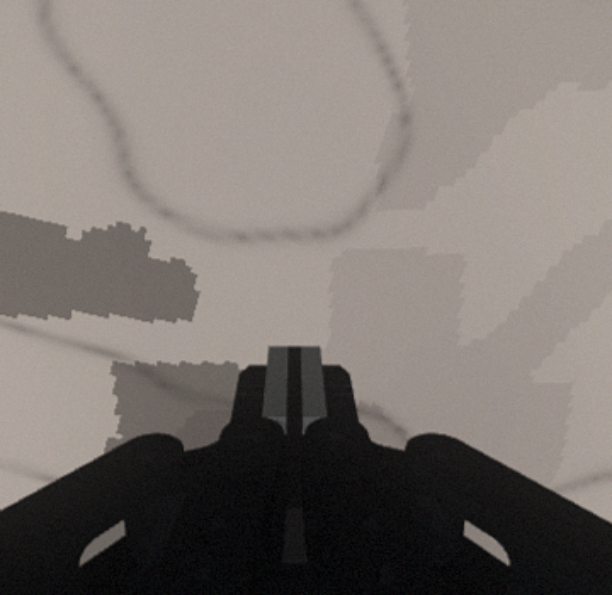

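The shut fingers stand in front of the vane, which is hidden behind them. Pushing gently on its end.

apply_moves --targets "0 0 0 0 0.3 0.2 0;0 0 0 0 0.6 0.4 0;0 0 0 0 0.9 0.4 0;0 0 0 0 1.1 0.4 0;0 0 0 0 1.1 0.4 0"

```text
time: 17.9
tool_pos: [440.4, -47.3, 45.8]
tcp_rot: [180.0, 0.0, 108.0]
ft_force: [0.8, -0.3, -1.0]
finger_gap: -0.2
```

apply_moves --targets "0 0 0 0 0.06 0 0;0 0 0 0 0.12 0 0;0 0 0 0 0.18 0 0;0 0 0 0 0.2 0 0;0 0 0 0 0.2 0 0"

```text
time: 18.4
tool_pos: [441.9, -46.7, 45.7]
tcp_rot: [-180.0, -0.0, 107.9]
ft_force: [-0.9, -0.2, -0.6]
finger_gap: 0.1
```

apply_moves --targets "0 0 0 0 0.05 0 0;0 0 0 0 0.1 0 0;0 0 0 0 0.1 0 0;0 0 0 0 0.1 0 0;0 0 0 0 0.1 0 0"

```text
time: 18.9
tool_pos: [442.9, -46.4, 45.7]
tcp_rot: [-180.0, -0.0, 107.9]
ft_force: [0.3, 0.5, 1.2]
finger_gap: 0.1
```

apply_moves --targets "0 0 0 0 0.05 0 0;0 0 0 0 0.08 0 0;0 0 0 0 0.08 0 0;0 0 0 0 0.08 0 0;0 0 0 0 0.08 0 0"

```text
time: 19.4
tool_pos: [443.6, -46.2, 45.7]
tcp_rot: [-180.0, -0.0, 107.9]
ft_force: [-0.4, -0.1, 0.1]
finger_gap: -0.1
```

apply_moves --targets "0 0 0 0 0.05 0 0;0 0 0 0 0.08 0 0;0 0 0 0 0.08 0 0;0 0 0 0 0.08 0 0;0 0 0 0 0.08 0 0"

```text
time: 19.9
tool_pos: [444.4, -46.0, 45.7]
tcp_rot: [180.0, -0.0, 107.9]
ft_force: [-0.4, 0.9, 0.4]
finger_gap: -0.1
```

apply_moves --targets "0 0 0 0 0.04 0 0;0 0 0 0 0.06 0 0;0 0 0 0 0.06 0 0;0 0 0 0 0.06 0 0;0 0 0 0 0.06 0 0"

```text
time: 20.4
tool_pos: [444.8, -45.8, 45.6]
tcp_rot: [-180.0, -0.0, 107.9]
ft_force: [-1.8, -0.3, 2.3]
finger_gap: -0.5
```

apply_moves --targets "0 0 0 0 0.03 0 0;0 0 0 0 0.05 0 0;0 0 0 0 0.05 0 0;0 0 0 0 0.05 0 0;0 0 0 0 0.05 0 0"

```text
time: 20.9
tool_pos: [444.9, -45.8, 45.6]
tcp_rot: [-179.9, -0.0, 107.9]
ft_force: [-5.5, -1.3, 3.3]
finger_gap: -0.2
```

```bash
python3 - <<'E'
from h import *
np.set_printoptions(precision=2,suppress=True)
for i in range(3):
  s=sense();print(inst(s["tool_pos"]),inst(s["ft_force"]+np.r_[SO,0]),s["wrist_torque"]);snapshot("wrist")
E
```

```text
[-98.31   0.34  45.55] [-5.63  0.48  3.32] [-0.26  0.86 -0.03]
[-98.32   0.35  45.55] [-5.27  0.81  3.71] [-0.3   0.83 -0.01]
[-98.3    0.35  45.55] [-5.81 -0.63  3.72] [-0.24  0.82  0.04]
```

Firm at 5.5 N with nothing else in the fingers' way, so the vane is home. Backing off, going up, and looking from above.

apply_moves --targets "0 0 0 0 -0.8 0 0;0 0 0 0 -1.6 0 0;0 0 0 0 -1.6 -5 2;0 0 0 0 -1.6 -10 3;0 0 0 0 -1.6 -15 4"

```text
time: 21.55
tool_pos: [429.2, -50.5, 197.1]
tcp_rot: [-180.0, -0.0, 107.9]
ft_force: [1.2, -0.6, 0.1]
finger_gap: 40.1
```

apply_moves --targets "0 0 0 0 2 -4.5 4;0 0 0 0 5.5 -8 4;0 0 0 0 10 -10 4;0 0 0 0 14.3 -10 4;0 0 0 0 14.3 -10 4"

```text
time: 22.05
tool_pos: [569.0, -5.2, 293.2]
tcp_rot: [-179.9, -0.1, 108.0]
ft_force: [-0.6, 0.5, -1.9]
finger_gap: 40.1
```

```bash
python3 - <<'E'
from h import *
np.set_printoptions(precision=2,suppress=True)
snapshot("wrist");s=sense();print(s["time"],s["tool_pos"],inst(s["tool_pos"]),s["tcp_rot"],s["joint_pos"],s["wrist_torque"])
a=snapshot("wrist");save("j.png",a)
for q,z in(("ratchet_grip",166),("vane_center",51),("home",51)): print(q,[(d["at"],d["confidence"],inst(ray("wrist",d["at"],z,s))) for d in place_of("wrist",q)[:2]])
b=a[60:260,225:405];cv2.imwrite('pics/j2.png',cv2.resize(b[:,:,::-1],None,fx=3,fy=3,interpolation=cv2.INTER_CUBIC))
E
```

```text
22.1 [566.97  -5.82 293.44] [ 30.13   0.59 293.44] [-179.83   -0.1   108.02] [  -5.78    1.53   85.08    0.02   93.58 -113.8 ] [ 0.   -0.01  0.01]
ratchet_grip [([189.7, 311.5], 0.69, array([ -0.23,   0.27, 166.  ]))]
vane_center [([141.2, 312.7], 0.92, array([-33. ,   1.3,  51. ]))]
home [([302.4, 236.9], 0.71, array([157.99, -91.64,  51.  ]))]
```

View pics/j2.png

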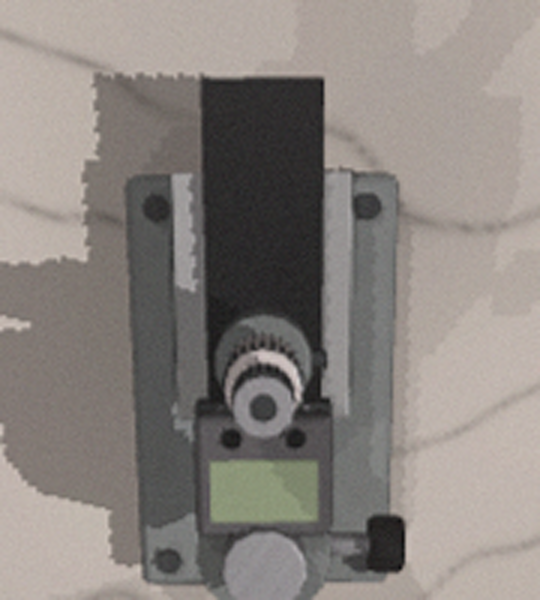

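```bash
python3 - <<'E'
from h import *
s=sense()
print(inst(ray("wrist",(60+407/3,225+263/3),178,s)))
row(st(0.2,0.4,200),142);row(st(0.2,0.4,155),142)
E
```

```text
[  1.35506909   0.44667485 178.        ]
row rot [ 4.000e-04  4.000e-04 -5.948e-01] shift cm [ 0.033 -2.818  9.613]
row rot [ 4.000e-04  4.000e-04 -5.948e-01] shift cm [ 0.034 -2.821 14.113]
```

apply_moves --targets "0 0 -0.149 0 -1.4 2 4;0 0 -0.298 0 -2.78 4 4;0 0 -0.447 0 -2.78 6 4;0 0 -0.595 0 -2.78 8 4;0 0 -0.595 0 -2.78 8.6 4"

```text
time: 22.8
tool_pos: [537.9, -15.4, 208.2]
tcp_rot: [-179.9, -0.1, 142.1]
ft_force: [0.5, -0.1, 0.6]
finger_gap: 39.9
```

```bash
python3 - <<'E'
from h import *
np.set_printoptions(precision=2,suppress=True)
snapshot("wrist");s=sense();print(s["time"],inst(s["tool_pos"]),s["tcp_rot"],s["joint_pos"])
row(st(.4,0.4,155),142)
E
```

```text
22.85 [ -0.25   0.51 208.19] [-179.94   -0.1   141.81] [  -7.09   -1.3    96.78    0.     84.64 -148.9 ]
row rot [-0. -0. -0.] shift cm [-0.06  0.05  5.32]
```

apply_moves --targets "0 0 0 -0.06 0.05 1.5 4;0 0 0 -0.06 0.05 3 4;0 0 0 -0.06 0.05 4.3 4;0 0 0 -0.06 0.05 5 4;0 0 0 -0.06 0.05 5.2 4" --force 25

```text
time: 23.35
tool_pos: [539.8, -14.9, 156.1]
tcp_rot: [-179.9, -0.1, 142.0]
ft_force: [0.5, 0.0, -0.4]
finger_gap: 40.3
```

apply_moves --targets "0 0 0 0 0 0 3;0 0 0 0 0 0 2;0 0 0 0 0 0 1.2;0 0 0 0 0 0 1.2;0 0 0 0 0 0 1.2"

```text
time: 23.85
tool_pos: [540.9, -14.9, 158.4]
tcp_rot: [180.0, 0.0, 142.0]
ft_force: [-2.8, 2.3, 4.0]
finger_gap: 14.4
```

```bash
python3 - <<'E'
from h import *
np.set_printoptions(precision=3,suppress=True)
for i in range(4):
  s=sense();print(s["time"],inst(s["tool_pos"]),s["ft_force"],s["wrist_torque"],s["finger_gap"],s["joint_pos"][5]);snapshot("wrist")
E
```

```text
23.85 [  2.548   0.062 158.441] [-2.774  2.304  4.   ] [ 0.345  0.583 -0.04 ] 14.411987267163152 -149.05697308260827
23.9 [  2.549   0.06  158.427] [-2.647  1.563  6.323] [0.313 0.564 0.077] 14.886360107877579 -149.05947190453114
23.95 [  2.566   0.055 158.436] [-3.509  2.198  4.56 ] [0.31  0.488 0.04 ] 14.994944668121303 -149.05994012431273
24.0 [  2.575   0.073 158.45 ] [-2.764  1.651  6.137] [ 0.348  0.548 -0.032] 14.632609160938072 -149.05919027109243
```

apply_moves --targets "0 0 0 0.05 0 0 1.2;0 0 0 0.05 0 0 1.2;0 0 0.1 0.05 0 0 1.2;0 0 0.2 0.05 0 0 1.2;0 0 0.3 0.05 0 0 1.2"

```text
time: 24.55
tool_pos: [540.8, -14.8, 158.4]
tcp_rot: [179.9, 0.1, 124.6]
ft_force: [-0.6, 0.9, 6.3]
finger_gap: 14.8
```

```bash
cat > t.py <<'E'
from h import *
import sys
np.set_printoptions(precision=3,suppress=True)
n=int(sys.argv[1]) if len(sys.argv)>1 else 3; T=[];E=[]
for i in range(n):
  s=sense();T.append(s["wrist_torque"][2]);E.append(s["joint_efforts"][5])
  if i<n-1: a=snapshot("wrist")
print(s["time"],"yaw",s["tcp_rot"],"pos",s["tool_pos"],"F",s["ft_force"],"gap",s["finger_gap"],"j6",s["joint_pos"][5],"Tz",np.mean(T),"eff6",np.array(E))
if len(sys.argv)>2: save(sys.argv[2],a)
E
python3 t.py 4 k.png
```

```text
24.7 yaw [179.936   0.054 124.789] pos [540.778 -14.793 158.46 ] F [-1.898  1.452  5.806] gap 15.077903113116587 j6 -131.78908671872298 Tz 0.0057019658406372966 eff6 [-2.084 -1.268  1.642  0.601]
```

View pics/k.png

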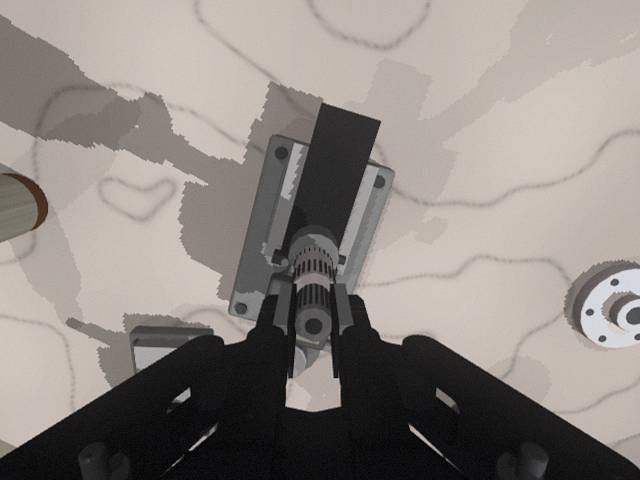

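The wrist view shows the fingers on the knob (313,325), with the thimble stripes (312,255) below clearly visible and the vane in place. In this camera the stripes stand still while thimble and knob turn together, so a slip will show as the stripes moving.

apply_moves --targets "0 0 0.14 0 0 0 1.2;0 0 0.28 0 0 0 1.2;0 0 0.42 0 0 0 1.2;0 0 0.56 0 0 0 1.2;0 0 0.7 0 0 0 1.2"

```text
time: 25.2
tool_pos: [540.7, -14.7, 158.4]
tcp_rot: [179.9, -0.0, 84.4]
ft_force: [-2.8, 1.9, 6.3]
finger_gap: 14.6
```

```bash
python3 t.py 3 k1.png
```

```text
25.3 yaw [179.934  -0.011  84.446] pos [540.666 -14.628 158.393] F [-1.637  1.079  6.7  ] gap 14.844483971252657 j6 -91.43844101726597 Tz -0.013583012171497674 eff6 [-2.913 -1.856  2.365]
```

apply_moves --targets "0 0 0.14 0 0 0 1.2;0 0 0.28 0 0 0 1.2;0 0 0.42 0 0 0 1.2;0 0 0.56 0 0 0 1.2;0 0 0.7 0 0 0 1.2"

```text
time: 25.8
tool_pos: [540.7, -14.5, 158.4]
tcp_rot: [180.0, -0.1, 44.3]
ft_force: [-1.4, 2.0, 5.2]
finger_gap: 14.6
```

```bash
python3 t.py 3 k2.png; python3 - <<'E'
import cv2,numpy as np
I=[cv2.imread(f'pics/{n}.png')[225:345,270:355] for n in('k','k1','k2')]
cv2.imwrite('pics/kk.png',cv2.resize(np.hstack(I),None,fx=3,fy=3,interpolation=cv2.INTER_CUBIC))
E
```

```text
25.9 yaw [179.957  -0.062  44.344] pos [540.71  -14.52  158.428] F [-0.95   2.411  5.944] gap 15.181475208397059 j6 -51.33238577313165 Tz -0.012858324867223611 eff6 [-2.915 -1.855  2.365]
```

View pics/kk.png

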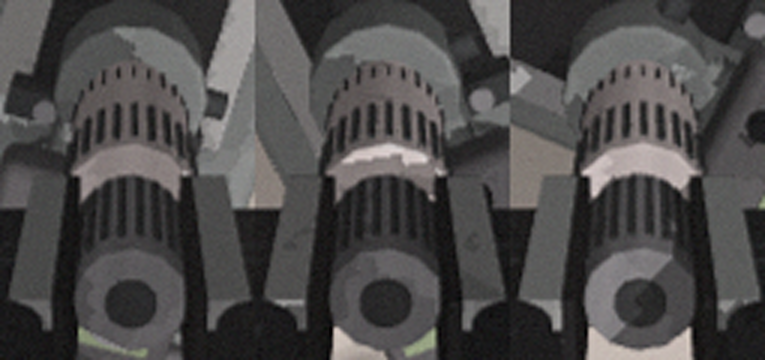

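The stripes sit at the same place in all three panels, so knob and thimble turn together with no slip so far. From here I track them numerically.

```bash
cat > ph.py <<'E'
import cv2,numpy as np,sys
c,r=313.7,19.7
def prof(f,r0,r1,R=r):
    g=cv2.imread(f'pics/{f}.png',0).astype(float)[r0:r1].mean(0)
    th=np.radians(np.arange(-50,50.1,1)); p=np.interp(c+R*np.sin(th),np.arange(640),g)
    p=p-np.poly1d(np.polyfit(th,p,4))(th); return th,p/p.std()
def phase(f,N,r0=260,r1=270,R=r):
    th,p=prof(f,r0,r1,R); z=(p*np.exp(-1j*N*th)*np.hanning(len(th))).sum(); return abs(z),np.degrees(np.angle(z))
if __name__=="__main__":
    fs=sys.argv[1:]
    for f in fs:
        best=max(range(12,31),key=lambda N:phase(f,N)[0]); 
        print(f,best,[np.round(phase(f,N),0) for N in(18,20)],"knob",np.round(phase(f,20,288,303,17.5),0), "corr",[round(float(np.mean(prof(f,260,270)[1]*prof(h,260,270)[1])),2) for h in fs])
E
python3 ph.py k k1 k2
```

```text
k 21 [array([ 24., 137.]), array([ 37., 138.])] knob [38. 30.] corr [1.0, 0.99, 0.93]
k1 21 [array([ 24., 152.]), array([ 37., 148.])] knob [38. 33.] corr [0.99, 1.0, 0.96]
k2 21 [array([ 24., 158.]), array([ 38., 159.])] knob [38. 45.] corr [0.93, 0.96, 1.0]
```

apply_moves --targets "0 0 0.12 0 0 0 1.2;0 0 0.24 0 0 0 1.2;0 0 0.36 0 0 0 1.2;0 0 0.48 0 0 0 1.2;0 0 0.6 0 0 0 1.2"

```text
time: 26.4
tool_pos: [540.8, -14.5, 158.4]
tcp_rot: [-180.0, -0.1, 10.0]
ft_force: [-1.4, 2.2, 5.9]
finger_gap: 14.8
```

```bash
python3 t.py 2 k3.png; python3 ph.py k2 k3
```

```text
26.45 yaw [-179.993   -0.092    9.529] pos [540.833 -14.442 158.465] F [-2.222  2.002  5.785] gap 14.84133470559616 j6 -16.517577381782903 Tz -0.03956254712514316 eff6 [-2.495 -1.52 ]
k2 21 [array([ 24., 158.]), array([ 38., 159.])] knob [38. 45.] corr [1.0, 0.98]
k3 21 [array([ 23., 161.]), array([ 37., 166.])] knob [37. 56.] corr [0.98, 1.0]
```

apply_moves --targets "0 0 0.07 0 0 0 1.2;0 0 0.14 0 0 0 1.2;0 0 0.21 0 0 0 1.2;0 0 0.21 0 0 0 1.2;0 0 0.21 0 0 0 1.2"

```text
time: 26.95
tool_pos: [540.8, -14.4, 158.4]
tcp_rot: [-180.0, -0.1, -1.8]
ft_force: [-1.8, 2.8, 6.2]
finger_gap: 15.0
```

```bash
python3 t.py 2 k4.png; python3 ph.py k3 k4
```

```text
27.0 yaw [-179.974   -0.091   -1.771] pos [540.857 -14.437 158.452] F [-2.149  1.75   5.684] gap 14.821917178612726 j6 -5.217122339355251 Tz -0.01264012692170908 eff6 [0.096 0.007]
k3 21 [array([ 23., 161.]), array([ 37., 166.])] knob [37. 56.] corr [1.0, 1.0]
k4 21 [array([ 23., 158.]), array([ 36., 165.])] knob [36. 62.] corr [1.0, 1.0]
```

apply_moves --targets "0 0 0.07 0 0 0 1.2;0 0 0.14 0 0 0 1.2;0 0 0.21 0 0 0 1.2;0 0 0.21 0 0 0 1.2;0 0 0.21 0 0 0 1.2"

```text
time: 27.5
tool_pos: [540.9, -14.4, 158.4]
tcp_rot: [-180.0, -0.1, -13.8]
ft_force: [-1.0, 2.4, 5.1]
finger_gap: 14.9
```

```bash
python3 t.py 2 k5.png; python3 ph.py k4 k5
```

```text
27.55 yaw [-179.953   -0.088  -13.802] pos [540.888 -14.411 158.455] F [-0.67   2.524  4.983] gap 14.824838709271141 j6 6.814392955347195 Tz -0.01658143641867988 eff6 [0.105 0.016]
k4 21 [array([ 23., 158.]), array([ 36., 165.])] knob [36. 62.] corr [1.0, 0.98]
k5 21 [array([ 24., 169.]), array([ 37., 174.])] knob [36. 64.] corr [0.98, 1.0]
```

apply_moves --targets "0 0 0.07 0 0 0 1.2;0 0 0.14 0 0 0 1.2;0 0 0.21 0 0 0 1.2;0 0 0.21 0 0 0 1.2;0 0 0.21 0 0 0 1.2"

```text
time: 28.05
tool_pos: [540.9, -14.4, 158.4]
tcp_rot: [-179.9, -0.1, -25.8]
ft_force: [-1.3, 2.0, 5.1]
finger_gap: 15.1
```

```bash
python3 t.py 2 k6.png; python3 ph.py k5 k6
```

```text
28.1 yaw [-179.935   -0.083  -25.832] pos [540.924 -14.422 158.465] F [0.177 2.384 4.497] gap 15.095585835892486 j6 18.845409669683068 Tz 0.003415956406189161 eff6 [0.109 0.02 ]
k5 21 [array([ 24., 169.]), array([ 37., 174.])] knob [36. 64.] corr [1.0, -0.64]
k6 21 [array([24., 34.]), array([36., 41.])] knob [37. 67.] corr [-0.64, 1.0]
```

apply_moves --targets "0 0 0.07 0 0 0 1.2;0 0 0.14 0 0 0 1.2;0 0 0.21 0 0 0 1.2;0 0 0.21 0 0 0 1.2;0 0 0.21 0 0 0 1.2"

```text
time: 28.6
tool_pos: [541.0, -14.4, 158.5]
tcp_rot: [-179.9, -0.1, -37.9]
ft_force: [-0.2, 2.3, 5.7]
finger_gap: 14.7
```

```bash
python3 t.py 2 k7.png; python3 ph.py k6 k7
```

```text
28.65 yaw [-179.917   -0.069  -37.87 ] pos [540.956 -14.438 158.431] F [-0.319  2.233  5.344] gap 14.774886960334959 j6 30.88110610758047 Tz -0.030762656777471392 eff6 [0.109 0.02 ]
k6 21 [array([24., 34.]), array([36., 41.])] knob [37. 67.] corr [1.0, 0.29]
k7 21 [array([ 25., -38.]), array([ 37., -30.])] knob [36. 70.] corr [0.29, 1.0]
```

apply_moves --targets "0 0 0.07 0 0 0 1.2;0 0 0.14 0 0 0 1.2;0 0 0.21 0 0 0 1.2;0 0 0.21 0 0 0 1.2;0 0 0.21 0 0 0 1.2"

```text
time: 29.15
tool_pos: [541.0, -14.4, 158.5]
tcp_rot: [-179.9, -0.1, -49.9]
ft_force: [-0.3, 2.5, 5.2]
finger_gap: 15.0
```

```bash
python3 t.py 2 k8.png; python3 ph.py k7 k8
```

```text
29.2 yaw [-179.9     -0.053  -49.901] pos [540.997 -14.441 158.45 ] F [1.331 1.685 5.251] gap 14.660107484169071 j6 42.9110995088341 Tz -0.022625169196999403 eff6 [0.109 0.02 ]
k7 21 [array([ 25., -38.]), array([ 37., -30.])] knob [36. 70.] corr [1.0, 0.33]
k8 21 [array([  22., -109.]), array([  35., -101.])] knob [38. 71.] corr [0.33, 1.0]
```

apply_moves --targets "0 0 0.07 0 0 0 1.2;0 0 0.14 0 0 0 1.2;0 0 0.21 0 0 0 1.2;0 0 0.21 0 0 0 1.2;0 0 0.21 0 0 0 1.2"

```text
time: 29.7
tool_pos: [541.0, -14.5, 158.4]
tcp_rot: [-179.9, -0.0, -61.9]
ft_force: [0.1, 3.4, 5.2]
finger_gap: 15.1
```

```bash
python3 t.py 2 k9.png; python3 ph.py k8 k9
```

```text
29.75 yaw [-179.893   -0.035  -61.879] pos [541.001 -14.473 158.434] F [-0.294  2.342  4.811] gap 15.025418820106012 j6 54.88933099837992 Tz 0.0007411095303189036 eff6 [0.118 0.022]
k8 21 [array([  22., -109.]), array([  35., -101.])] knob [38. 71.] corr [1.0, 0.33]
k9 21 [array([  22., -172.]), array([  35., -167.])] knob [37. 72.] corr [0.33, 1.0]
```

Slipping steadily: about 288° of stripe phase per 12° step, so 24 stripes. The slip so far is about 45° (1.5 clicks), so I turn 31° more for about 2.5.

apply_moves --targets "0 0 0.13 0 0 0 1.2;0 0 0.26 0 0 0 1.2;0 0 0.4 0 0 0 1.2;0 0 0.54 0 0 0 1.2;0 0 0.54 0 0 0 1.2"

```text
time: 30.25
tool_pos: [541.1, -14.6, 158.5]
tcp_rot: [-179.9, 0.0, -93.1]
ft_force: [0.2, 1.5, 5.6]
finger_gap: 15.0
```

```bash
python3 t.py 3 k10.png; python3 ph.py k9 k10
```

```text
30.35 yaw [-179.879    0.016  -92.841] pos [541.076 -14.59  158.446] F [1.353 2.14  5.154] gap 14.878601695676048 j6 85.84688534332557 Tz 0.004192881128872199 eff6 [2.376 0.884 0.232]
k9 21 [array([  22., -172.]), array([  35., -167.])] knob [37. 72.] corr [1.0, 0.88]
k10 21 [array([  24., -145.]), array([  37., -140.])] knob [37. 75.] corr [0.88, 1.0]
```

The phase moved +27° against +23° predicted, so the slip is now about 76.5°, or 2.55 clicks. Releasing and lifting off.

apply_moves --targets "0 0 0 0 0 0 2;0 0 0 0 0 0 3;0 0 0 0 0 0 4.2;0 0 0 0 0 0 4.5;0 0 0 0 0 0 4.5"

```text
time: 30.85
tool_pos: [540.1, -14.8, 157.5]
tcp_rot: [180.0, -0.0, -92.9]
ft_force: [-0.5, -0.4, 0.4]
finger_gap: 45.2
```

apply_moves --targets "0 0 0 0 0 -2 4.5;0 0 0 0 0 -5 4.5;0 0 0 0 0 -9 4.5;0 0 0 0 0 -13 4.5;0 0 0 0 0 -15 4.5"

```text
time: 31.35
tool_pos: [541.3, -14.9, 312.1]
tcp_rot: [-179.7, -0.0, -92.9]
ft_force: [0.8, 0.4, -0.2]
finger_gap: 45.0
```

```bash
python3 - <<'E'
from h import *
np.set_printoptions(precision=2,suppress=True)
snapshot("wrist");snapshot("wrist");s=sense();print(s["time"],inst(s["tool_pos"]),s["tcp_rot"],s["ft_force"],s["joint_pos"])
for c,sl in(("wrist",s),("top",None)):
  a=snapshot(c);save("z_%s.png"%c,a)
  for q,z in(("vane_center",51),("ratchet_grip",166),("cover",0),("bottle",0),("cup",0)):
    print(c,q,[(np.round(d["at"],1),round(d["confidence"],2),ray(c,d["at"],z,s)) for d in place_of(c,q)[:1]])
E
```

```text
31.45 [  3.58  -0.35 312.31] [-179.58   -0.03  -92.87] [ 0.44 -1.34  0.49] [-6.99 -3.05 87.68 -0.   94.94 85.88]
wrist vane_center [(array([227.6, 322.7]), 0.97, array([503.98, -24.88,  51.  ]))]
wrist ratchet_grip [(array([221.9, 313.3]), 0.95, array([541.37, -15.12, 166.  ]))]
wrist cover [(array([267. , 110.4]), 0.68, array([447.62, 273.81,   0.  ]))]
wrist bottle [(array([ 70.9, 488. ]), 0.72, array([ 673.81, -231.06,    0.  ]))]
wrist cup [(array([132., 103.]), 0.59, array([627.63, 243.55,   0.  ]))]
top vane_center [(array([282.4, 300.3]), 0.51, array([508.45, -31.45,  51.  ]))]
top ratchet_grip [(array([256.8, 548.2]), 0.66, array([ 537.5, -527.4,  166. ]))]
top cover [(array([286.3, 295.6]), 0.28, array([503.78, -17.93,   0.  ]))]
top bottle []
top cup []
```

```bash
python3 -c "
from bench import *
print(hand_in())"
```

```text
the job is handed in; nothing more can be done
None
```

The vane is clamped in the middle-sized micrometer stand, and I handed the job in at about 31.5 s of the 72 s. `hand_in()` gave no verdict.

**What I did**
- I laid the vane flat on the steel table and pushed it in while gripped, until the force jumped to 8.4 N. After letting go I pushed its end again with shut fingers and it stood firm at about 5.5 N.
- I turned only the ratchet knob clockwise. After about 158° it began to slip, so the spindle had come down about 4.4 mm, within the gap you gave. I turned it on to about 76° of slip, roughly 2.5 clicks, then opened the fingers and lifted clear.

**Last checks**
- **Vane:** an overhead picture taken before clamping showed it square and about 1 mm off centre. After clamping, the wrist camera put its centre about 3 mm from home, which is within the measuring error. The spindle resting on the vane was not seen directly; I inferred it from the ratchet slip.
- **Ratchet slip:** I measured it by tracking the thimble's stripes against the knob in the wrist camera. The last turn's stripe shift was 27° against 23° expected, a difference of about 0.2° of knob turn. The wrist torque reading was too noisy to confirm it.
- **Cover, bottle and bowl:** the wrist camera found the bottle and bowl within about 6 mm of where they started. The cover was about 13 mm off, seen at the edge of the picture; the arm never went near it.
- **Disagreement:** the last overhead picture missed the bottle and bowl. It also put the cover and the knob on the wrong objects, the cover with low confidence, so I did not rely on it.
- **Stand position:** my first fit of the stand was about 2 mm short along its axis. I relied on the felt contact with the stop.

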